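# Nest the centrifuge liner cups and swing the keeper across

### The job

Three identical liner cups lie on their sides in line on the cradle's rods. Push them together towards the end stop until all three are nested fully home in one another and against the stop; then swing the keeper arm across behind the stack. Leave the cups lying on the rods and do not disturb the bottle, the jar or the tip box.

Things in the scene. Friction and masses are not known exactly. Their poses are not given: they have to be found in the camera images.
- cradle: Fixed rack: grey base plate 150 x 400 x 12 mm with two steel rods (10 mm thick, 28 mm between centres, tops 35 mm above the bench) along its y, from y = -200 to +180 mm. Upright end-stop plate 90 mm wide, 114 mm high, inner face at y = +165. Origin on the bench, midway between the rods; z up, +y to the stop, +x to the keeper's side (away from the robot). The -y end is open.
- cradle_stop (a point): Point on the inner face of the end stop, above the rods' midline, 65 mm above the bench. Fully home, cup_a's rim is against this face and its origin about 74 mm from it.
- cup_a: Cup nearest the stop; all three alike: aluminium, tapered, 75 mm long, mouth 74 mm across, wall 2.2 mm, flat base 36 mm across bevelled over 12 mm to 58 mm, solid bottom 26 mm thick, about 0.15 kg. Lies on both rods, mouth to the stop. Origin: outer centre of the base, 60 mm above the bench; y along its axis, base to mouth, rising 8 degrees as it lies; rim top 107 mm above the bench.
- cup_b: Middle cup, same shape, origin and axes as cup_a, with a gap between its mouth and cup_a's base. Slides freely along the rods. Pushed from behind, its mouth slides over cup_a's base; fully nested, its origin is 26 mm behind cup_a's.
- cup_c: Last cup, nearest the open end, same shape, origin and axes, with a gap between its mouth and cup_b's base. Slides freely; pushing its base at the height of its origin towards the stop gathers the whole row, each cup over the next. Fully nested, its origin is 26 mm behind cup_b's, near y = +39 mm in the cradle's frame.
- keeper (a joint): Angle of a steel arm 75 mm long, 10 wide, 12 high, turning level 60 mm above the bench on a post at x = +55, y = +22 mm of the cradle. At 0 it points along the cradle's -y, beside the rods (open); at 1.57 rad along -x, across the rods behind the nested stack. Closes clockwise seen from above. Stops at -0.6 and 1.6; light friction holds it where it is left.
- keeper_tip (a point): Free end of the keeper arm, on its centre line at mid height (60 mm above the bench), 75 mm from the pivot.
- reagent: Bystander: amber glass bottle 64 mm across, 150 mm tall; origin at the centre of its underside.
- tipbox: Bystander: open white plastic pipette-tip box 120 x 85 x 50 mm with dividers; origin at the centre of its underside.
- jar: Bystander: clear plastic jar 60 mm across, 70 mm tall; origin at the centre of its underside.

How it is judged:
By the outcome, as a careful person would: the job done as asked, in the order asked, and still so for the second after the job is handed in, with the robot touching nothing.
It also fails if it takes over 48 s, if anything falls off the work surface, if the arm or the gripper's body presses on something with over 40 N, if the wrist force passes 120 N, or if a joint passes its speed limit or range.

### The arm

A 6-joint arm with a two-finger parallel gripper is mounted at the origin on the work surface. World frame = base frame: x ahead of the robot, y to its left, z up, the work surface at z = 0. Lengths are in m, angles in degrees, forces in N, time in s.
With the tool pointing down it reaches from about 0.35 to 0.725 m from the base axis. Payload 4.3 kg.
Tool frame: the origin (TCP) lies midway between the tips of the shut fingers; the grasp point (between the pads) lies 19 mm behind it; z points along the fingers, y is the line along which they close (so a half turn about z gives the same grasp; the last joint's range is limited). The gripper opens to 85 mm and grips with 20 to 120 N. Pads are 22 mm wide; open, the fingers measure 114 mm over their backs; the gripper's body (76 mm by 85 mm) begins 54 mm behind the grasp point. The pads swing forward as they close: fully open they stand 13 mm farther back than shut.
Start: joints at [-73.241, 21.618, 4.641, 73.018, 0, 83.68], TCP at [0.225, -0.529, 0.231] pointing down, gripper open.
Joint ranges: [-156.06, 156.06], [-48.1, 94.91], [-58.44, 69.94], [-101.28, 121.22], [-78.64, 73.56], [-180, 180]. Speed limits (degrees/s): [147.25, 147.25, 180, 180, 180, 180].

### API

Orientations are given as a 3x3 rotation matrix whose columns are the frame's x, y, z axes.
In Python, from station import status, cams, job gives the robot as it stands.
- The arm moves only by the tool jog_arm, never from a script. Its argument "increments" is a list of rows, each a list of 4 numbers: the shift along the tool's x, y, z normalised to -1 to 1, where 1 is 15 cm, then the turn about the tool's z normalised to -1 to 1, where 1 is 360 degrees. In form: [[tx, ty, tz, roll], ...]. A call has 1 to 20 rows; each row is the pose to reach, as a shift and turn from the pose commanded when the call began, along the tool's axes at that moment, turning the shorter way round; what a row does not reach only later rows make up. A row lasts 1/12 s, in which the tool goes at most 41.7 mm and 7.16 degrees, less where a joint would pass 70% of its speed; a pose out of reach is approached as far as the arm can. A call with a number of a shift or a turn outside -1 to 1 is refused whole. A call with a gripper value outside its range is refused whole. "jaw" is the opening, from -1 (shut) to 1 (fully open), set as the call begins (left out, the last holds). The fingers move at their own pace and stop on an object; the grip force is fixed at half the most. Time passes only in rows, so rows that repeat a pose let the fingers close. It gives the time, the measured TCP pose, the force, the opening and the grip force at its end, in the units of the state.
- status.observe(): the state, without advancing time (a new reading comes with each control period).
- cams.grab_frame(name): name is "scene" or "top" or "wrist"; returns the picture (384x512x3 uint8, red, green, blue); there is no depth.
- cams.camera_info(name): a dict with "fx", "fy", "cx", "cy" (pixels), "D" ([k1, k2, p1, p2, k3] as OpenCV has them; the pictures are not rectified), "extrinsics" (4x4, takes a point from camera to world coordinates). Camera axes: x right, y up, looking along -z (the intrinsics and any distortion apply to the point x, -y, -z); pixel columns grow to the right and rows downward; lengths in m; the calibration is good to about 2 mm. A picture is of the moment at which its call begins: read the wrist's pose just before it. camera_info takes no time and is no camera call; for the wrist camera it gives the pose at the moment of the call.
- job.hand_in(): hands the job in; it is judged then, once.
Trained networks look in the newest picture that a camera, given by its name, has taken for a name from the list of things; names that differ only in an ending like _2 or _b are one class to them, and where a whole thing is asked for, a point or a joint stands for the part that bears it (a point fixed in the world has none). Each returns a list of dicts, best first, with "confidence" (0 to 1); they miss things now and then, are a little off and sometimes report something else, mostly with a low value. They report only what shows in the picture. A call takes as long as a camera call.
- cams.find_in(target, camera): "box" ([left, top, right, bottom] as shares, 0 to 1, of the picture: columns of its width, rows of its height, round what is visible of it).
- cams.place_of(target, camera): "location" ([column, row] as shares, 0 to 1, of the picture: columns of its width, rows of its height: a listed point, or the origin of a listed thing).
The state is a dict: "clock": time; "qpos": joint angles; "qd": joint speeds; "joint_torque": joint torques, N m; "ee_pos": TCP position; "orientation": TCP orientation; "wrist_force": force on the tool from outside, world axes, zero at the start; "wrist_torque": the same for the moment, N m; "opening": finger opening in m; "finger_force": force on a finger pad.
Only numpy, scipy, OpenCV 4.12 (cv2) and the standard library are available. Lean on these libraries where they do the work, as an engineer would, in place of code of your own. Each camera call takes 0.05 s, during which the arm holds its last target. There are 200 camera calls.

## Working session

There is one attempt and no reset: what is moved stays moved. The work goes in short steps, Python scripts to look and compute and a tool call to move; the robot and the scene stay as the last step left them, time stands still between calls to the robot, and variables do not carry over. Pictures are saved under pics/ and viewed, at most 10 in all, crops included, and the job is handed in when it is done.

Besides the shell and the picture viewer there is one more tool, called after ">>>" as name([rows], argument=value, ...), one row to a line, values as JSON. jog_arm: Moves the arm, as the interface text tells. Scaled input: -1 to 1 covers 15 cm each way for a shift and 360 degrees each way for a turn. Its arguments: {"type":"object","properties":{"increments":{"type":"array","items":{"type":"array","items":{"type":"number","minimum":-1,"maximum":1}}},"jaw":{"type":"number"}},"required":["increments"]}

```bash
mkdir -p pics; cat > h.py <<'E'
import numpy as np, cv2
from station import status, cams, job
def ray(cam,uv):
    i=cams.camera_info(cam); K=np.array([[i['fx'],0,i['cx']],[0,i['fy'],i['cy']],[0,0,1]])
    p=cv2.undistortPoints(np.array([[uv]],float),K,np.array(i['D'],float)).ravel()
    T=np.array(i['extrinsics']); return T[:3,3],T[:3,:3]@np.array([p[0],-p[1],-1])
def atz(cam,uv,z):
    o,d=ray(cam,uv); return o+d*(z-o[2])/d[2]
def save(cam,n):
    im=cams.grab_frame(cam); cv2.imwrite('pics/'+n+'.png',im[:,:,::-1]); return im
E
python3 - <<'E'
from h import *
s=status.observe(); print(s['clock'],s['ee_pos'],np.round(s['orientation'],3).tolist(),s['opening'])
a=save('top','t0');b=save('scene','s0')
for c in ('top','scene'):
  for t,z in (('cradle',0),('cradle_stop',.065),('cup_a',.06),('keeper_tip',.06),('reagent',0),('jar',0),('tipbox',0)):
    for r in cams.place_of(t,c)[:4]:
      uv=np.array(r['location'])*[512,384]; print(c,t,round(r['confidence'],2),uv.round(),atz(c,uv,z).round(3))
E
```

```text
0.0 [ 0.22520462 -0.52834971  0.23035955] [[0.92, 0.392, -0.001], [0.392, -0.92, 0.002], [0.0, -0.002, -1.0]] 0.08518551116394221
top cradle 0.59 [242. 188.] [0.516 0.04  0.   ]
top cradle_stop 0.86 [194. 187.] [0.51  0.194 0.065]
top cradle_stop 0.2 [241. 188.] [0.512 0.042 0.065]
top cup_a 0.8 [255. 185.] [ 0.522 -0.003  0.06 ]
top cup_a 0.63 [217. 188.] [0.511 0.119 0.06 ]
top cup_a 0.59 [280. 187.] [ 0.518 -0.086  0.06 ]
top keeper_tip 0.41 [254. 163.] [0.595 0.    0.06 ]
top jar 0.83 [361. 221.] [ 0.412 -0.369  0.   ]
top tipbox 0.92 [379. 185.] [ 0.536 -0.431  0.   ]
top tipbox 0.36 [256. 164.] [ 0.599 -0.008  0.   ]
scene cradle 0.56 [277. 200.] [ 0.506  0.041 -0.   ]
scene cradle_stop 0.97 [320. 171.] [0.517 0.205 0.065]
scene cradle_stop 0.38 [367. 170.] [0.595 0.346 0.065]
scene cup_a 0.75 [240. 208.] [ 0.534 -0.117  0.06 ]
scene cup_a 0.58 [267. 194.] [ 0.52  -0.012  0.06 ]
scene cup_a 0.57 [302. 180.] [0.521 0.125 0.06 ]
scene keeper_tip 0.64 [283. 206.] [ 0.594 -0.001  0.06 ]
scene jar 0.65 [152. 227.] [ 0.407 -0.36   0.   ]
scene tipbox 0.71 [302. 179.] [0.455 0.184 0.   ]
```

View pics/t0.png

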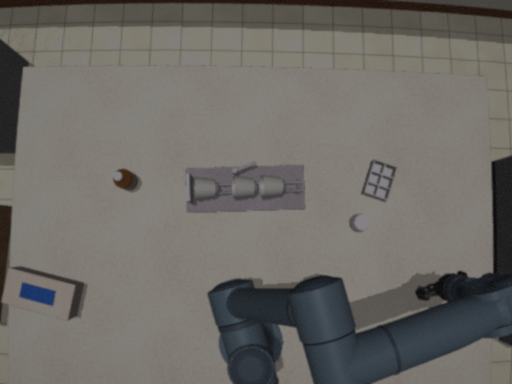

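View pics/s0.png

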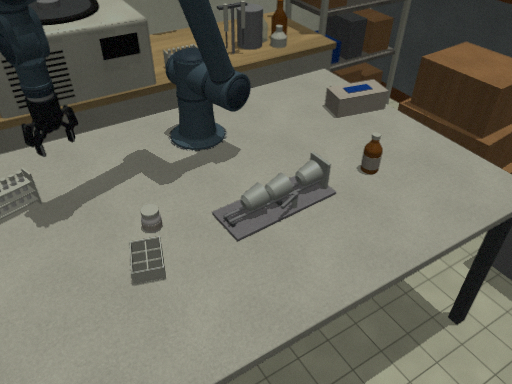

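The top view shows the cradle at columns 186–304 and rows 165–213, with the stop at the left (+y) and the cup bases to the right. The keeper is angled outward near (250,167). The scene view agrees. I'll move to a vantage point behind cup_c.

>>> jog_arm([
  [0.91, -0.5, 0, 0],
  [0.91, -0.5, 0, 0],
  [0.91, -0.5, 0, 0],
  [0.91, -0.5, 0, 0],
  [0.91, -0.5, 0, 0],
], jaw=-1)

```text
clock: 1.22
ee_pos: [0.3242, -0.402, 0.2316]
orientation: [[0.918, 0.397, 0.001], [0.397, -0.918, 0.002], [0.002, -0.002, -1.0]]
wrist_force: [-0.6, -0.3, 0.1]
opening: 0.0254
finger_force: 0.0
```

>>> jog_arm([
  [0.91, -0.5, 0, 0],
  [0.91, -0.5, 0, 0],
  [0.91, -0.5, 0, 0],
  [0.91, -0.5, 0, 0],
  [0.91, -0.5, 0, 0],
])

```text
clock: 1.63
ee_pos: [0.4203, -0.2803, 0.2315]
orientation: [[0.918, 0.398, 0.002], [0.398, -0.918, 0.002], [0.002, -0.001, -1.0]]
wrist_force: [-1.4, 0.5, -0.4]
opening: -0.0001
finger_force: 0.0
```

>>> jog_arm([
  [0.91, -0.5, 0, -0.186],
  [0.91, -0.5, 0, -0.186],
  [0.91, -0.5, 0, -0.186],
  [0.91, -0.5, 0, -0.186],
  [0.91, -0.5, 0, -0.186],
  [0.91, -0.5, 0, -0.186],
  [0.91, -0.5, 0, -0.186],
  [0.91, -0.5, 0, -0.186],
  [0.91, -0.5, 0, -0.186],
  [0.91, -0.5, 0, -0.186],
  [0.91, -0.5, 0, -0.186],
  [0.91, -0.5, 0, -0.186],
])

```text
clock: 2.63
ee_pos: [0.5138, -0.1624, 0.2313]
orientation: [[0.002, 1.0, -0.0], [1.0, -0.002, -0.0], [-0.0, -0.0, -1.0]]
wrist_force: [0.4, 0.4, 0.3]
opening: 0.0002
finger_force: 0.0
```

```bash
python3 - <<'E'
from h import *
s=status.observe(); print(s['clock'],s['ee_pos'],np.round(s['orientation'],3).tolist(),s['opening'],s['qpos'])
w=save('wrist','w1'); t=save('top','t1')
cv2.imwrite('pics/t1c.png',cv2.resize(t[150:225,175:315,::-1],None,fx=5,fy=5,interpolation=cv2.INTER_CUBIC))
for c in ('wrist','top'):
  for tt,z in (('cradle_stop',.065),('cup_c',.06),('keeper_tip',.06)):
    for r in cams.place_of(tt,c)[:4]:
      uv=np.array(r['location'])*[512,384]; print(c,tt,round(r['confidence'],2),uv.round(1),atz(c,uv,z).round(3))
E
```

```text
2.6333 [ 0.51382837 -0.16241998  0.23125508] [[0.002, 1.0, -0.0], [1.0, -0.002, -0.0], [-0.0, -0.0, -1.0]] 0.00017837059390248295 [-2.42732516e+01  1.73632818e+01 -1.44821842e+00  7.11808341e+01
 -2.43770919e-02  6.58187931e+01]
wrist cup_c 0.69 [266.9 104.6] [ 0.521 -0.097  0.06 ]
wrist keeper_tip 0.36 [266.9 104.3] [ 0.521 -0.097  0.06 ]
top cradle_stop 0.93 [189.8 189. ] [0.504 0.208 0.065]
top cradle_stop 0.61 [129.2 178.5] [0.535 0.41  0.065]
top cup_c 0.95 [281.5 183.6] [ 0.528 -0.091  0.06 ]
top cup_c 0.65 [217.3 188.6] [0.507 0.119 0.06 ]
top cup_c 0.62 [256.3 186.9] [ 0.515 -0.009  0.06 ]
top keeper_tip 0.68 [255.3 166. ] [ 0.584 -0.004  0.06 ]
```

View pics/w1.png

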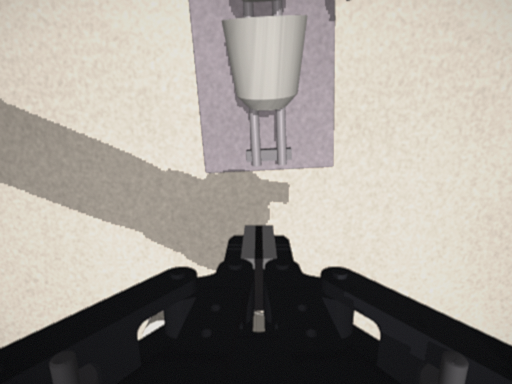

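View pics/t1c.png

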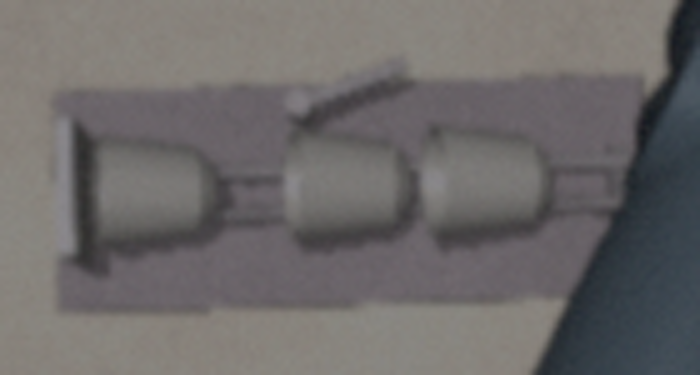

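The wrist picture shows the cradle's open end, with plate corners at (206,172) and (333,166). The rod ends are near (256,165) and (282,163), and cup_c's base is near (266,105). The top crop shows the keeper swung outward and clear of the cups.

```bash
python3 - <<'E'
from h import *
A=atz('wrist',(206,172),.012);B=atz('wrist',(333,166),.012)
print('corners',A,B,np.linalg.norm(B-A),np.degrees(np.arctan2(*(B-A)[[1,0]])))
print('rods',atz('wrist',(256,165),.033),atz('wrist',(282,163),.033))
for p in ((59,92),(60,310),(640,77)): print('top',atz('top',(175+p[0]/5,150+p[1]/5),.012).round(4))
print('post',atz('top',(175+300/5,150+105/5),.06).round(3),'tip',atz('top',(175+402/5,150+70/5),.066).round(3))
print('cupc base top',atz('wrist',(266,110),.06))
E
```

```text
corners [ 0.45235183 -0.17264992  0.012     ] [ 0.59978296 -0.16543497  0.012     ] 0.1476075692574842 2.8016924570669226
rods [ 0.51073829 -0.16035192  0.033     ] [ 0.53904376 -0.15811949  0.033     ]
top [0.5785 0.2273 0.012 ]
top [0.4306 0.2221 0.012 ]
top [ 0.5963 -0.1669  0.012 ]
post [0.566 0.062 0.06 ] tip [ 0.59  -0.005  0.066]
cupc base top [ 0.52060775 -0.10162596  0.06      ]
```

>>> jog_arm([
  [0.19, 0.066, 0.8, -0.0075],
  [0.19, 0.066, 0.8, -0.0075],
  [0.19, 0.066, 0.8, -0.0075],
  [0.19, 0.066, 0.8, -0.0075],
  [0.19, 0.066, 0.8, -0.0075],
])

```text
clock: 3.45
ee_pos: [0.5214, -0.1319, 0.1096]
orientation: [[-0.049, 0.999, -0.006], [0.999, 0.049, 0.002], [0.002, -0.006, -1.0]]
wrist_force: [0.5, 0.4, 0.2]
opening: 0.0001
finger_force: 0.0
```

>>> jog_arm([
  [0, 0, 0.2, 0],
  [0, 0, 0.37, 0],
  [0, 0, 0.37, 0],
  [0, 0, 0.37, 0],
])

```text
clock: 3.78
ee_pos: [0.5245, -0.1338, 0.0575]
orientation: [[-0.047, 0.999, 0.001], [0.999, 0.047, -0.001], [-0.001, 0.001, -1.0]]
wrist_force: [-0.3, -0.4, 1.0]
opening: 0.0
finger_force: 0.0
```

>>> jog_arm([
  [0.02, 0, 0, 0],
  [0.05, 0, 0, 0],
  [0.07, 0, 0, 0],
  [0.1, 0, 0, 0],
  [0.12, 0, 0, 0],
  [0.15, 0, 0, 0],
  [0.17, 0, 0, 0],
  [0.2, 0, 0, 0],
  [0.22, 0, 0, 0],
  [0.25, 0, 0, 0],
  [0.27, 0, 0, 0],
  [0.3, 0, 0, 0],
  [0.32, 0, 0, 0],
  [0.35, 0, 0, 0],
  [0.37, 0, 0, 0],
  [0.4, 0, 0, 0],
  [0.42, 0, 0, 0],
  [0.45, 0, 0, 0],
  [0.47, 0, 0, 0],
  [0.5, 0, 0, 0],
])

```text
clock: 5.45
ee_pos: [0.5204, -0.0581, 0.0559]
orientation: [[-0.048, 0.999, 0.0], [0.999, 0.048, -0.001], [-0.001, 0.0, -1.0]]
wrist_force: [0.3, -4.8, 4.3]
opening: -0.0002
finger_force: 2.3
```

```bash
python3 - <<'E'
from h import *
s=status.observe(); print(s['clock'],s['ee_pos'],s['wrist_force'])
w=save('wrist','w2'); t=save('scene','s2')
cv2.imwrite('pics/c2.png',np.hstack([w,cv2.resize(t[145:240,205:345],(512,384))])[::1,:,::-1][:, :])
im=cv2.imread('pics/c2.png'); cv2.imwrite('pics/c2.png',cv2.resize(im,(800,300)))
E
```

```text
5.45 [ 0.5204092  -0.05807943  0.05593528] [ 0.28260185 -4.82045387  4.26388594]
```

View pics/c2.png

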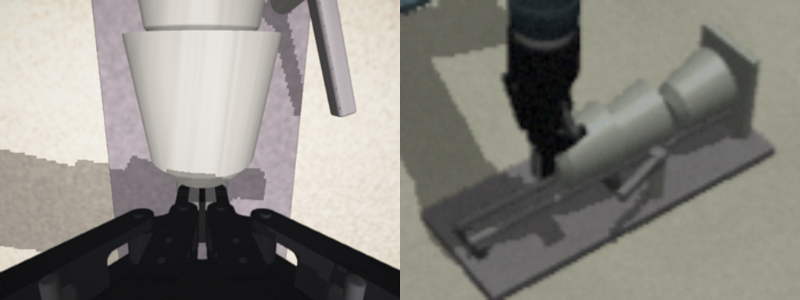

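The cups are moving squarely: cup_c has slid over cup_b, and there is still a gap to cup_a. I'll keep pushing.

>>> jog_arm([
  [0.02, 0, 0, 0],
  [0.05, 0, 0, 0],
  [0.07, 0, 0, 0],
  [0.1, 0, 0, 0],
  [0.12, 0, 0, 0],
  [0.15, 0, 0, 0],
  [0.17, 0, 0, 0],
  [0.2, 0, 0, 0],
  [0.22, 0, 0, 0],
  [0.25, 0, 0, 0],
  [0.27, 0, 0, 0],
  [0.3, 0, 0, 0],
  [0.32, 0, 0, 0],
  [0.35, 0, 0, 0],
  [0.37, 0, 0, 0],
  [0.4, 0, 0, 0],
  [0.42, 0, 0, 0],
  [0.45, 0, 0, 0],
  [0.47, 0, 0, 0],
  [0.5, 0, 0, 0],
])

```text
clock: 7.22
ee_pos: [0.5171, 0.0156, 0.0561]
orientation: [[-0.047, 0.999, 0.001], [0.999, 0.047, -0.003], [-0.004, 0.001, -1.0]]
wrist_force: [0.6, -9.3, 3.0]
opening: 0.0001
finger_force: 4.4
```

>>> jog_arm([
  [0.02, 0, 0, 0],
  [0.04, 0, 0, 0],
  [0.06, 0, 0, 0],
  [0.08, 0, 0, 0],
  [0.1, 0, 0, 0],
  [0.12, 0, 0, 0],
  [0.14, 0, 0, 0],
  [0.16, 0, 0, 0],
])

```text
clock: 7.88
ee_pos: [0.5156, 0.0399, 0.056]
orientation: [[-0.047, 0.999, 0.0], [0.999, 0.047, -0.003], [-0.003, 0.0, -1.0]]
wrist_force: [0.7, -7.7, 4.3]
opening: -0.0001
finger_force: 3.8
```

>>> jog_arm([
  [0.015, 0, 0, 0],
  [0.03, 0, 0, 0],
  [0.045, 0, 0, 0],
  [0.06, 0, 0, 0],
  [0.075, 0, 0, 0],
  [0.09, 0, 0, 0],
  [0.105, 0, 0, 0],
  [0.12, 0, 0, 0],
])

```text
clock: 8.55
ee_pos: [0.515, 0.0573, 0.0561]
orientation: [[-0.047, 0.999, 0.001], [0.999, 0.047, -0.004], [-0.004, 0.0, -1.0]]
wrist_force: [-0.1, -8.8, 3.8]
opening: -0.0001
finger_force: 4.3
```

>>> jog_arm([
  [0.01, 0, 0, 0],
  [0.02, 0, 0, 0],
  [0.03, 0, 0, 0],
  [0.04, 0, 0, 0],
])

```text
clock: 8.88
ee_pos: [0.5152, 0.0602, 0.0565]
orientation: [[-0.045, 0.999, 0.002], [0.999, 0.045, -0.011], [-0.011, 0.001, -1.0]]
wrist_force: [0.3, -20.5, 6.8]
opening: -0.0
finger_force: 10.5
```

>>> jog_arm([
  [0.007, 0, 0, 0],
  [0.014, 0, 0, 0],
  [0.02, 0, 0, 0],
  [0.02, 0, 0, 0],
])

```text
clock: 9.22
ee_pos: [0.5155, 0.0605, 0.057]
orientation: [[-0.044, 0.999, 0.002], [0.999, 0.044, -0.017], [-0.017, 0.002, -1.0]]
wrist_force: [0.4, -26.1, 8.5]
opening: -0.0003
finger_force: 12.9
```

```bash
python3 - <<'E'
from h import *
w=save('top','t3'); t=save('scene','s3')
c=cv2.resize(w[160:215,180:260],(580,400),interpolation=cv2.INTER_CUBIC)
d=cv2.resize(t[145:220,245:345],(533,400),interpolation=cv2.INTER_CUBIC)
im=np.hstack([c,d])[:,:,::-1]; cv2.imwrite('pics/c3.png',cv2.resize(im,(800,288)))
E
```

```text
(no output)
```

View pics/c3.png

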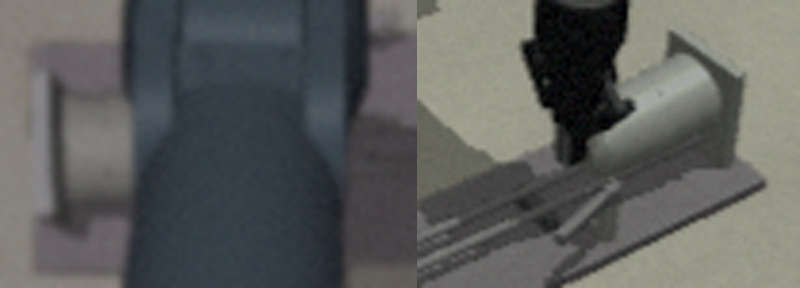

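>>> jog_arm([
  [-0.15, 0, 0, 0],
  [-0.3, 0, 0, 0],
  [-0.5, 0, -0.2, 0],
  [-0.7, 0, -0.4, 0],
  [-0.7, 0, -0.7, 0],
  [-0.7, 0, -0.9, 0],
  [-0.7, 0, -0.9, 0],
  [-0.7, 0, -0.9, 0],
])

```text
clock: 9.98
ee_pos: [0.5207, -0.0363, 0.1927]
orientation: [[-0.048, 0.999, 0.004], [0.999, 0.048, 0.002], [0.001, 0.005, -1.0]]
wrist_force: [0.1, 0.7, -0.6]
opening: -0.0003
finger_force: 0.0
```

```bash
python3 - <<'E'
from h import *
s=status.observe(); print(s['clock'],s['ee_pos'],s['wrist_force'])
w=save('wrist','w4'); t=save('top','t4')
for tt,z in (('cup_c',.06),('keeper_tip',.06)):
  for cam in ('wrist','top'):
    for r in cams.place_of(tt,cam)[:2]:
      uv=np.array(r['location'])*[512,384]; print(cam,tt,round(r['confidence'],2),uv.round(1),atz(cam,uv,z).round(3))
c=cv2.resize(t[160:215,180:260],(559,384),interpolation=cv2.INTER_CUBIC)
im=np.hstack([w,c])[:,:,::-1]; cv2.imwrite('pics/c4.png',cv2.resize(im,(800,287)))
E
```

```text
9.9833 [ 0.52072049 -0.03633409  0.19271479] [ 0.12390585  0.73944335 -0.59786974]
wrist cup_c 0.79 [255.1  46.2] [0.509 0.074 0.06 ]
top cup_c 0.75 [228.7 187.2] [0.512 0.081 0.06 ]
top cup_c 0.4 [193.1 187. ] [0.511 0.198 0.06 ]
wrist keeper_tip 0.64 [344.9 151.8] [ 0.59  -0.007  0.06 ]
```

View pics/c4.png

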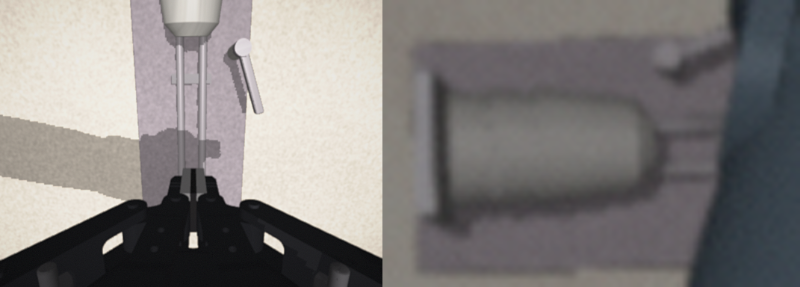

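The stack looks nested and against the stop, and cup_c's origin is near the expected y. I'll check the rim spacing from overhead.

>>> jog_arm([
  [0.3, 0.1, -0.4, 0],
  [0.6, 0.1, -0.4, 0],
  [0.6, 0.1, -0.4, 0],
  [0.6, 0.1, -0.4, 0],
  [0.6, 0.1, -0.4, 0],
])

```text
clock: 10.7
ee_pos: [0.53, 0.0548, 0.2506]
orientation: [[-0.051, 0.999, 0.0], [0.999, 0.051, -0.0], [-0.0, 0.0, -1.0]]
wrist_force: [-0.3, -0.2, -0.3]
opening: -0.0001
finger_force: 0.0
```

```bash
python3 - <<'E'
from h import *
print(status.observe()['ee_pos'])
w=save('wrist','w5')
cv2.imwrite('pics/c5.png',cv2.resize(w[0:230,130:400,::-1],(700,596),interpolation=cv2.INTER_CUBIC))
E
```

```text
[0.52998386 0.05484367 0.25056958]
```

View pics/c5.png

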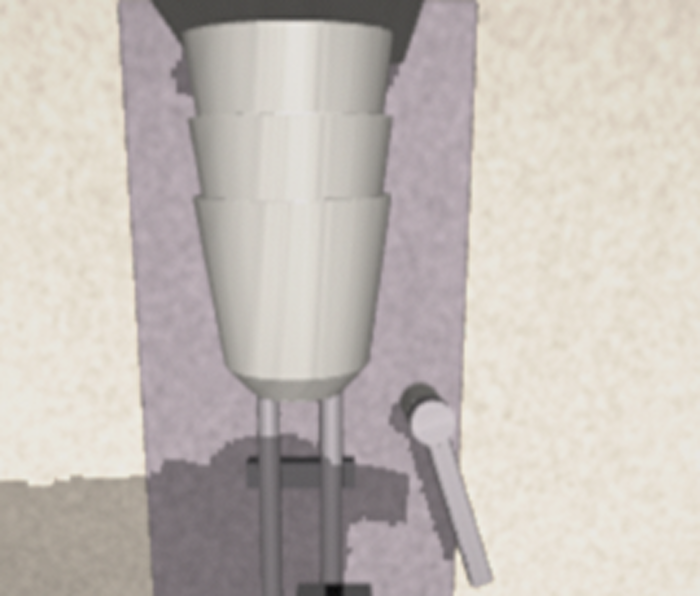

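The crop shows the three rims as steps at rows 18, 112 and 196 near column 292, with the first against the stop. I'll turn those rows into distances.

```bash
python3 - <<'E'
from h import *
f=lambda u,v,z:atz('wrist',(130+u*270/700,v*230/596),z).round(4)
for v in (18,112,196): print('rim top',f(292,v,.107))
for p in ((187,30),(191,119),(195,199)): print('rim side',f(*p,.07))
for p in ((390,30),(390,119),(388,199)): print('rim sideR',f(*p,.07))
print('base end',f(292,398,.055),'pivot',f(434,422,.068),'tip',f(482,582,.066))
E
```

```text
rim top [0.5091 0.1942 0.107 ]
rim top [0.5101 0.1672 0.107 ]
rim top [0.511  0.1418 0.107 ]
rim side [0.47   0.1983 0.07  ]
rim side [0.4716 0.1693 0.07  ]
rim side [0.4732 0.1419 0.07  ]
rim sideR [0.5416 0.2018 0.07  ]
rim sideR [0.5435 0.1728 0.07  ]
rim sideR [0.5446 0.1454 0.07  ]
base end [0.5112 0.0672 0.055 ] pivot [0.5687 0.0624 0.068 ] tip [ 0.5949 -0.0055  0.066 ]
```

```bash
python3 - <<'E'
from h import *
w=cv2.imread('pics/w5.png',0).astype(float)
p=w[:,225:262].mean(1); print(np.round(p[0:90]).astype(int).tolist())
f=lambda u,v,z:atz('wrist',(130+u*270/700,v*230/596),z).round(4)
print(f(292,398,.078), f(395,65,.012),f(185,70,.012))
E
```

```text
[75, 75, 75, 75, 75, 74, 69, 100, 172, 207, 211, 209, 209, 209, 209, 209, 209, 209, 209, 209, 209, 209, 209, 209, 209, 209, 210, 210, 209, 209, 210, 209, 209, 210, 209, 209, 210, 209, 209, 209, 209, 209, 210, 210, 210, 210, 210, 210, 210, 210, 210, 210, 210, 210, 210, 210, 210, 210, 210, 210, 210, 211, 210, 210, 211, 210, 211, 210, 210, 210, 210, 210, 210, 210, 210, 209, 207, 207, 209, 210, 210, 210, 210, 210, 210, 210, 210, 210, 210, 210]
[0.5122 0.0707 0.078 ] [0.5474 0.2034 0.012 ] [0.4592 0.1972 0.012 ]
```

The rim spacings are about 26.5 and 25.4 mm, and the base end agrees with where the finger made contact. The stop face is at y≈0.200, so the stack is home. Now the keeper, approached from its outer side.

>>> jog_arm([
  [-0.2, 0.34, 0, 0],
  [-0.4, 0.68, 0, 0],
  [-0.4, 0.68, 0, 0],
  [-0.4, 0.68, 0.4, 0],
  [-0.4, 0.68, 0.87, 0],
  [-0.4, 0.68, 0.87, 0],
  [-0.4, 0.68, 0.87, 0],
  [-0.4, 0.68, 0.87, 0],
])

```text
clock: 11.42
ee_pos: [0.6302, -0.0023, 0.1157]
orientation: [[-0.046, 0.999, -0.011], [0.999, 0.046, 0.001], [0.001, -0.011, -1.0]]
wrist_force: [0.2, 0.0, 0.9]
opening: -0.0
finger_force: 0.0
```

>>> jog_arm([
  [0, 0, 0.2, 0],
  [0, 0, 0.4, 0],
  [0, 0, 0.46, 0],
  [0, 0, 0.46, 0],
  [0, 0, 0.46, 0],
])

```text
clock: 11.83
ee_pos: [0.6358, -0.0019, 0.0535]
orientation: [[-0.048, 0.999, 0.002], [0.999, 0.048, -0.0], [-0.0, 0.002, -1.0]]
wrist_force: [0.3, -0.6, -0.2]
opening: -0.0001
finger_force: 0.0
```

>>> jog_arm([
  [0.05, -0.1, 0, 0],
  [0.1, -0.2, 0, 0],
  [0.08, -0.26, 0, 0],
  [0.06, -0.32, 0, 0],
  [0.06, -0.37, 0, 0],
  [0.06, -0.42, 0, 0],
  [0.06, -0.47, 0, 0],
  [0.06, -0.52, 0, 0],
  [0.08, -0.56, 0, 0],
  [0.11, -0.61, 0, 0],
  [0.13, -0.66, 0, 0],
  [0.16, -0.7, 0, 0],
  [0.19, -0.73, 0, 0],
  [0.22, -0.75, 0, 0],
  [0.25, -0.78, 0, 0],
  [0.28, -0.8, 0, 0],
  [0.28, -0.8, 0, 0],
])

```text
clock: 13.25
ee_pos: [0.5116, 0.0356, 0.0511]
orientation: [[-0.049, 0.999, -0.001], [0.999, 0.049, 0.0], [0.001, -0.001, -1.0]]
wrist_force: [0.6, -0.2, 0.5]
opening: -0.0001
finger_force: 0.0
```

```bash
python3 - <<'E'
from h import *
w=save('wrist','w6'); t=save('scene','s6')
d=cv2.resize(t[145:220,245:345],(512,384),interpolation=cv2.INTER_CUBIC)
cv2.imwrite('pics/c6.png',cv2.resize(np.hstack([w,d])[:,:,::-1],(800,300)))
E
```

```text
(no output)
```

View pics/c6.png

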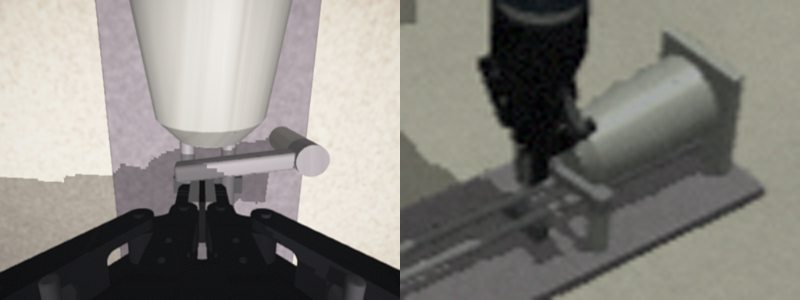

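The keeper is about 10° short of fully across and sits cleanly behind the stack. I'll finish it gently.

>>> jog_arm([
  [0.01, 0, 0, 0],
  [0.02, 0, 0, 0],
  [0.03, 0, 0, 0],
  [0.04, 0, 0, 0],
  [0.04, 0, 0, 0],
])

```text
clock: 13.77
ee_pos: [0.5125, 0.0408, 0.0512]
orientation: [[-0.048, 0.999, -0.0], [0.999, 0.048, 0.0], [0.0, -0.0, -1.0]]
wrist_force: [-0.4, -0.1, 0.2]
opening: -0.0001
finger_force: 0.0
```

>>> jog_arm([
  [0.007, 0, 0, 0],
  [0.014, 0, 0, 0],
  [0.02, 0, 0, 0],
  [0.02, 0, 0, 0],
])

```text
clock: 14.1
ee_pos: [0.5124, 0.0438, 0.0513]
orientation: [[-0.048, 0.999, 0.0], [0.999, 0.048, 0.0], [0.0, 0.0, -1.0]]
wrist_force: [-0.2, -0.7, -0.0]
opening: 0.0001
finger_force: 0.0
```

>>> jog_arm([
  [0.007, 0, 0, 0],
  [0.014, 0, 0, 0],
  [0.014, 0, 0, 0],
])

```text
clock: 14.35
ee_pos: [0.5122, 0.0456, 0.0513]
orientation: [[-0.048, 0.999, -0.0], [0.999, 0.048, -0.001], [-0.001, -0.0, -1.0]]
wrist_force: [-0.2, -1.7, 0.6]
opening: -0.0
finger_force: 0.8
```

```bash
python3 - <<'E'
from h import *
w=save('wrist','w7')
cv2.imwrite('pics/c7.png',w[:300,:,::-1])
for r in cams.place_of('keeper_tip','wrist')[:2]:
  uv=np.array(r['location'])*[512,384]; print(r['confidence'],uv,atz('wrist',uv,.06))
E
```

```text
0.69 [217.088  213.8112] [0.49239013 0.06297729 0.06      ]
```

View pics/c7.png

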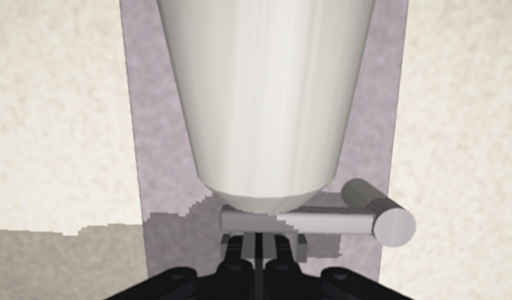

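The keeper lies straight across behind the base, with its tip near (222,218) and pivot near (392,226). It is parallel to the cradle's x. I'll retreat.

>>> jog_arm([
  [-0.05, 0, 0, 0],
  [-0.15, 0, 0, 0],
  [-0.35, 0, 0, 0],
  [-0.5, 0, -0.2, 0],
  [-0.5, 0, -0.5, 0],
  [-0.5, 0, -0.8, 0],
  [-0.5, 0, -0.95, 0],
  [-0.5, 0, -0.95, 0],
  [-0.5, 0, -0.95, 0],
  [-0.5, 0, -0.95, 0],
])

```text
clock: 15.28
ee_pos: [0.5157, -0.0293, 0.1932]
orientation: [[-0.048, 0.999, -0.0], [0.999, 0.048, 0.0], [0.0, -0.0, -1.0]]
wrist_force: [-0.5, -0.2, -0.1]
opening: -0.0004
finger_force: 0.0
```

```bash
python3 - <<'E'
from h import *
s=status.observe(); print(s['clock'],s['ee_pos'],s['wrist_force'])
w=save('wrist','w8')
for t in ('keeper_tip','cup_c'):
  for r in cams.place_of(t,'wrist')[:2]:
    uv=np.array(r['location'])*[512,384]; print(t,r['confidence'],uv,atz('wrist',uv,.06))
E
```

```text
15.2833 [ 0.51565581 -0.02930196  0.19324729] [-0.51347323 -0.20668918 -0.09812134]
keeper_tip 0.71 [238.7968  68.3136] [0.49320027 0.06380971 0.06      ]
cup_c 0.95 [262.1952  57.984 ] [0.51170216 0.07258643 0.06      ]
```

```bash
python3 -c "
from station import job; print(job.hand_in())"
```

```text
the job is handed in; nothing more can be done
None
```

I handed the job in at about 15 s: by the camera checks all three cups are nested against the stop and the keeper is closed behind them, and the arm stayed clear of the bottle, jar and tip box (no verdict came back).

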